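# Find the full wire canister by its weight and mount it on the spindle

## Robot

A 7-joint arm with a two-finger parallel gripper is mounted at the origin on the work surface. World frame = base frame: x ahead of the robot, y to its left, z up, the work surface at z = 0. Lengths are in m, angles in rad, forces in N, time in s.
With the tool pointing down it reaches from about 0.425 to 0.925 m from the base axis. Payload 6.8 kg.
Tool frame: the origin (TCP) lies at the very end of the fingers, on their centre line; the grasp point (between the pads) lies 19 mm behind it; x points along the fingers, y is the direction in which the jaws open and shut, and the axes are right-handed (so a half turn about x gives the same grasp; the last joint's range is limited). The gripper opens to 85 mm and grips with 20 to 120 N. Pads are 22 mm wide; open, the fingers measure 114 mm over their backs; the gripper's body (76 mm by 85 mm) begins 54 mm behind the grasp point. The pads swing forward as they close: fully open they stand 13 mm farther back than shut.
Start: joints at [-1.339, 0.477, 0.022, 1.555, -0.011, 1.109, -0.083], TCP at [0.225, 0.636, 0.231] pointing down, gripper open.
Joint ranges: [-2.96, 2.96], [-0.34, 2.1], [-1.41, 1.46], [0.24, 2.44], [-1.37, 4.51], [0.17, 1.92], [-2.96, 2.96]. Speed limits (rad/s): [2.39, 2.39, 3.14, 3.14, 3.14, 3.14, 3.14].

## Interface

Orientations are given as a rotation vector (axis times angle).
In Python, from bench import get_obs, grab_frame, camera_info, hand_in gives the robot as it stands.
- The arm moves only by the tool apply_moves, never from a script. Its argument "series" is text: rows parted by semicolons, each of 7 numbers parted by spaces: the turn, a rotation vector about the tool's x, y, z in rad, then the shift along the tool's x, y, z in m, then the opening, from 0 (shut) to 1 (fully open). In form: wx wy wz tx ty tz hand; .... A call has 1 to 12 rows; each row is the pose to reach, as a shift and turn from the pose commanded when the call began, along the tool's axes at that moment; what a row does not reach only later rows make up. A row lasts 1/8 s, in which the tool goes at most 62.5 mm and 10.7 degrees, less where a joint would pass 70% of its speed; a pose out of reach is approached as far as the arm can. A call with a gripper value outside its range is refused whole. The fingers move at their own pace and stop on an object; "force" is the grip in N (left out, the last holds). Time passes only in rows, so rows that repeat a pose let the fingers close. It gives the time, the measured TCP pose, the force and the opening at its end, in the units of the state.
- get_obs(): the state, without advancing time (a new reading comes with each control period).
- grab_frame(name): name is "scene" or "top" or "wrist"; returns the picture (400x640x3 uint8, blue, green, red); there is no depth.
- camera_info(name): a dict with "fov_y" (degrees; the focal length in pixels is half the picture's height over the tangent of half this angle, whatever the lens; pixels are square), "cx", "cy" (the principal point, pixels), "rvec" (rotation vector, rad) and "tvec" (3), from world to camera coordinates, as OpenCV has them. Camera axes: x right, y down, z forward; pixel columns grow to the right and rows downward; lengths in m; the calibration is good to about 2 mm. A picture is of the moment at which its call begins: read the wrist's pose just before it. camera_info takes no time and is no camera call; for the wrist camera it gives the pose at the moment of the call.
- hand_in(): hands the job in, once; it reports no verdict.
The state is a dict: "clock": time; "joints": joint angles; "qvel": joint speeds; "tau": joint torques, N m; "tcp_pos": TCP position; "orientation": TCP orientation; "contact_force": force on the tool from outside, world axes, zero at the start; "moment": the same for the moment, N m; "grip_width": finger opening in m.
Only numpy, scipy, OpenCV 4.12 (cv2) and the standard library are available. Lean on these libraries where they do the work, as an engineer would, in place of code of your own. Each camera call takes 0.05 s, during which the arm holds its last target.

## Task

Three closed wire canisters that look alike stand on the bench: one is full and about twice as heavy as the other two, which are part-used. Find the full one by feeling their weight and mount it on the upright spindle of the spool stand, gently and fully home on the seat. Leave the two part-used ones standing upright on the bench, drop nothing, and do not disturb the other tools and things.

Things in the scene. Friction and masses are not known exactly. Their poses are not given: they have to be found in the camera images.
- canister_1: one of three look-alike closed canisters: stiff grey drum, 64 mm diameter, 58 mm high, flat aluminium ends, upright 19 mm through bore; small brass eyelet and wire tail on top (10 mm high). Origin: centre of underside, z up along the bore; starts upright on the bench. All in, the full one weighs 0.66 to 0.78 kg, the others 0.28 to 0.36; the name tells nothing. Grip the drum with 40 N or more
- canister_2: one of three look-alike closed canisters: stiff grey drum, 64 mm diameter, 58 mm high, flat aluminium ends, upright 19 mm through bore; small brass eyelet and wire tail on top (10 mm high). Origin: centre of underside, z up along the bore; starts upright on the bench. All in, the full one weighs 0.66 to 0.78 kg, the others 0.28 to 0.36; the name tells nothing. Grip the drum with 40 N or more
- canister_3: one of three look-alike closed canisters: stiff grey drum, 64 mm diameter, 58 mm high, flat aluminium ends, upright 19 mm through bore; small brass eyelet and wire tail on top (10 mm high). Origin: centre of underside, z up along the bore; starts upright on the bench. All in, the full one weighs 0.66 to 0.78 kg, the others 0.28 to 0.36; the name tells nothing. Grip the drum with 40 N or more
- stand: spool stand fixed to the bench: dark square base plate 110 x 110 x 12 mm, on it a round steel seat 56 mm in diameter, top 22 mm above the bench, and an upright spindle 13 mm in diameter rising 72 mm above the seat, its last 12 mm tapered. Origin under the centre of the base, on the bench; z up
- seat (a point): centre of the seat's top face, on the spindle's axis, 22 mm above the bench; a canister fully home has its underside here and 14 mm of spindle showing above it
- spindle_tip (a point): top of the spindle, 94 mm above the bench
- wrench: bystander, not to be moved: open-ended steel wrench, 170 mm long, lying along its own x axis; origin under its middle
- jar: bystander, not to be moved: glass screw jar with steel cap, 60 mm diameter, 85 mm high; origin under its centre
- tape: bystander, not to be moved: black tape measure, 62 x 32 x 58 mm high; origin under its centre
- mug: bystander, not to be moved: white mug, 80 mm across the rim, 95 mm high, handle to its own +y; origin under its centre
- screwdriver: bystander, not to be moved: screwdriver lying along its own x axis, handle to -x; origin under its middle
Mind the look-alikes: they are no part of the job. Leave any green or purple look-alike of the canister_3 alone.

How it is judged:
At the end, for the whole second after the job is handed in: The full canister rests on the seat, spindle through its bore (6 mm off axis, 3 mm in height, 0.06 rad tilt at most), bearing on the stand with over 4.9 N, which only the full one does; the other two rest upright on the bench (underside below 5 mm, tilt under 0.06 rad) (((horizontal distance between canister_1 and seat below 0.006 m and z of canister_1 in the frame of seat between -0.003 and 0.003 m and angle between each of canister_1, canister_2, canister_3's own z axis and vertical below 0.06 rad and contact force between canister_1 and stand above 4.9 N and linear speed of each of canister_1, canister_2, canister_3 below 0.02 m/s and height (world z) of each of canister_2, canister_3 below 0.005 m) or (horizontal distance between canister_2 and seat below 0.006 m and z of canister_2 in the frame of seat between -0.003 and 0.003 m and angle between each of canister_2, canister_1, canister_3's own z axis and vertical below 0.06 rad and contact force between canister_2 and stand above 4.9 N and linear speed of each of canister_2, canister_1, canister_3 below 0.02 m/s and height (world z) of each of canister_1, canister_3 below 0.005 m) or (horizontal distance between canister_3 and seat below 0.006 m and z of canister_3 in the frame of seat between -0.003 and 0.003 m and angle between each of canister_3, canister_1, canister_2's own z axis and vertical below 0.06 rad and contact force between canister_3 and stand above 4.9 N and linear speed of each of canister_3, canister_1, canister_2 below 0.02 m/s and height (world z) of each of canister_1, canister_2 below 0.005 m))); the robot touches nothing.
It fails at once if a canister is let fall (it moves faster than 0.6 m/s with no finger on it) ((linear speed of canister_1 above 0.6 m/s and contact force between the fingers and canister_1 below 0.05 N) or (linear speed of canister_2 above 0.6 m/s and contact force between the fingers and canister_2 below 0.05 N) or (linear speed of canister_3 above 0.6 m/s and contact force between the fingers and canister_3 below 0.05 N)).
It fails at once if a canister is rammed onto the stand (over 60 N) (contact force between any of canister_1, canister_2, canister_3 and stand above 60 N).
It fails at once if a bystander is moved more than 30 mm (distance of any of wrench, jar, tape, mug, screwdriver from where it was at the start of the episode above 0.03 m).
It also fails if it takes over 67 s, if anything falls off the work surface, if the arm or the gripper's body presses on something with over 40 N, if the wrist force passes 120 N, or if a joint passes its speed limit or range.

## Working session

There is one attempt and no reset: what is moved stays moved. The work goes in short steps, Python scripts to look and compute and a tool call to move; the robot and the scene stay as the last step left them, time stands still between calls to the robot, and variables do not carry over. Pictures are saved under pics/ and viewed, and the job is handed in when it is done.

Besides the shell and the picture viewer there is one more tool, called after ">>>" as name(argument=value, ...) on one line, values as JSON. apply_moves: Moves the arm, as the interface text tells. Its arguments: {"type":"object","properties":{"series":{"type":"string"},"force":{"type":"number"}},"required":["series"]}

```bash
ls; mkdir -p pics; python3 - <<'E'
from bench import *
import cv2
o=get_obs();print(o)
for n in ["scene","top","wrist"]:
    print(n,camera_info(n)); f=grab_frame(n); cv2.imwrite(f"pics/{n}0.png",f)
E
```

```text
pics
{'clock': 0.0, 'joints': array([-1.33912143,  0.47780985,  0.0223165 ,  1.55646808, -0.01149991,
        1.10931107, -0.0831276 ]), 'qvel': array([ 5.92443793e-04, -2.95260241e-04,  6.06097512e-05,  5.02538601e-04,
       -2.37225369e-05, -1.19806303e-03, -3.63950573e-04]), 'tau': array([-1.12098930e-04, -5.96449757e+01,  1.60753325e+00, -2.81190026e+01,
        1.23930656e-02,  9.33466275e-03, -3.85729933e-06]), 'tcp_pos': array([0.22476005, 0.63583744, 0.23031172]), 'orientation': array([ 0.26515593,  1.55449099, -0.26808777]), 'contact_force': array([ 0.3540404 , -0.17655533,  0.12875334]), 'moment': array([ 0.04928058,  0.00793875, -0.02370835]), 'grip_width': 0.08547184684560176}
scene {'fov_y': 44.411638624359725, 'cx': 327.91144013546324, 'cy': 206.34705715942061, 'rvec': array([ 0.7758611 ,  2.69328526, -0.96802789]), 'tvec': array([ 0.55307837, -0.11836061,  1.7006825 ])}
top {'fov_y': 50.25430460026044, 'cx': 329.0887804295512, 'cy': 193.8245552707696, 'rvec': array([ 2.12145742, -2.1753251 ,  0.14749361]), 'tvec': array([-0.07782981,  0.58116283,  0.98103494])}
wrist {'fov_y': 60.88120507572502, 'cx': 321.20583121294584, 'cy': 202.36258878094094, 'rvec': array([-2.37094527, -1.67770573, -0.23393478]), 'tvec': array([-0.67508173, -0.03570064,  0.37855606])}
```

View pics/scene0.png

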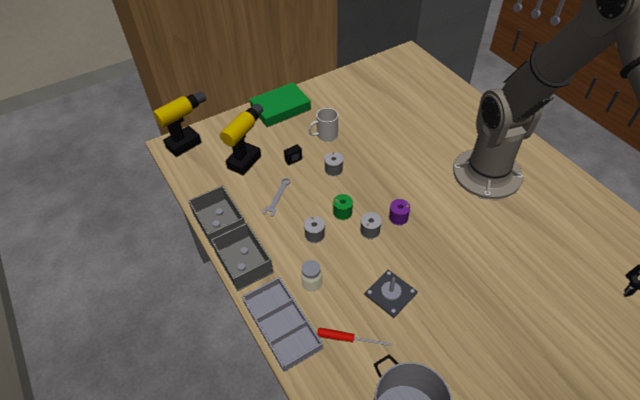

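View pics/top0.png

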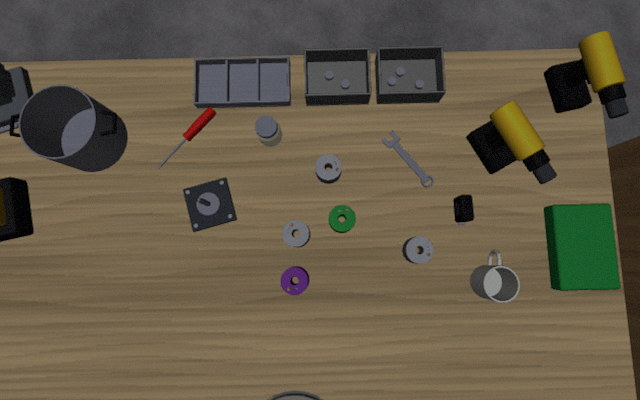

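View pics/wrist0.png

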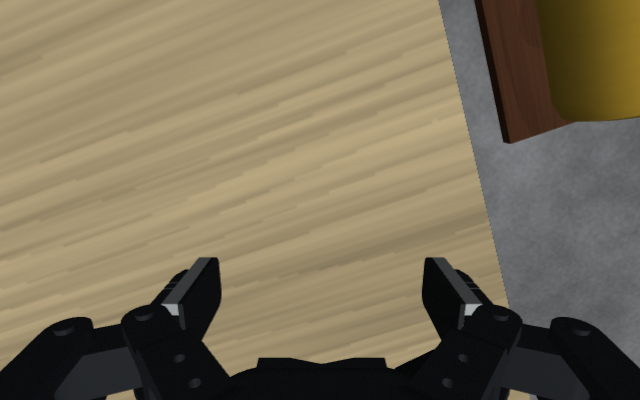

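The top view shows grey canisters at about (328,168), (295,233) and (419,250). The stand is at (209,204), with a green look-alike at (342,219) and a purple one at (295,281). The scene view shows the same canisters at (314,229), (371,225) and (334,163), and the stand at (391,292). Next I'll zoom in and triangulate.

```bash
cat > h.py <<'E'
import numpy as np, cv2
from bench import *
from scipy.spatial.transform import Rotation as R
def cam(n,ci=None):
    c=ci or camera_info(n); Rm=cv2.Rodrigues(np.array(c['rvec']))[0]; t=np.array(c['tvec'])
    f=200/np.tan(np.radians(c['fov_y'])/2)
    return dict(R=Rm,t=t,f=f,cx=c['cx'],cy=c['cy'],C=-Rm.T@t)
def ray(c,u,v):
    d=c['R'].T@np.array([(u-c['cx'])/c['f'],(v-c['cy'])/c['f'],1.]); return c['C'],d/np.linalg.norm(d)
def onz(c,u,v,z):
    C,d=ray(c,u,v); return C+d*(z-C[2])/d[2]
def proj(c,p):
    q=c['R']@np.array(p)+c['t']; return np.array([c['f']*q[0]/q[2]+c['cx'],c['f']*q[1]/q[2]+c['cy']])
def tri(c1,p1,c2,p2):
    A,a=ray(c1,*p1);B,b=ray(c2,*p2)
    s=np.linalg.lstsq(np.c_[a,-b],B-A,rcond=None)[0]
    X,Y=A+a*s[0],B+b*s[1]; return (X+Y)/2,np.linalg.norm(X-Y)
def crop(f,x0,y0,x1,y1,k,name):
    cv2.imwrite(name,cv2.resize(f[y0:y1,x0:x1],None,fx=k,fy=k,interpolation=cv2.INTER_CUBIC))
E
python3 - <<'E'
from h import *
t=cv2.imread('pics/top0.png');s=cv2.imread('pics/scene0.png')
crop(t,170,130,450,300,2.8,'pics/topc.png');crop(s,280,140,440,320,3.3,'pics/scenec.png')
ct,cs=cam('top'),cam('scene')
print(ct['C'],cs['C'])
for n,a,b in [('c_a',(328,168),(314,222)),('c_b',(295,233),(371,217)),('c_c',(419,250),(334,157)),('standbase',(209,205),(391,293)),('tip',(204,201),(393,277))]:
    print(n,*tri(ct,a,cs,b), onz(ct,*a,.058))
E
```

```text
[ 0.43759493 -0.09247706  1.05175849] [1.07764198 0.70740723 1.2451862 ]
c_a [ 0.64012132 -0.09295681  0.05984266] 0.005112986952927195 [ 0.63848079 -0.09132955  0.058     ]
c_b [ 0.48702783 -0.01234162  0.06747   ] 0.0021345266760146443 [ 0.48665985 -0.01090008  0.058     ]
c_c [ 0.44092557 -0.29648017  0.06121127] 0.0014732296046322897 [ 0.44037532 -0.29665017  0.058     ]
standbase [0.56501818 0.20494041 0.0023779 ] 0.0028455847828536837 [0.55721341 0.19002648 0.058     ]
tip [0.56360029 0.19681322 0.077533  ] 0.002139552137948609 [0.56697348 0.20191921 0.058     ]
```

View pics/topc.png

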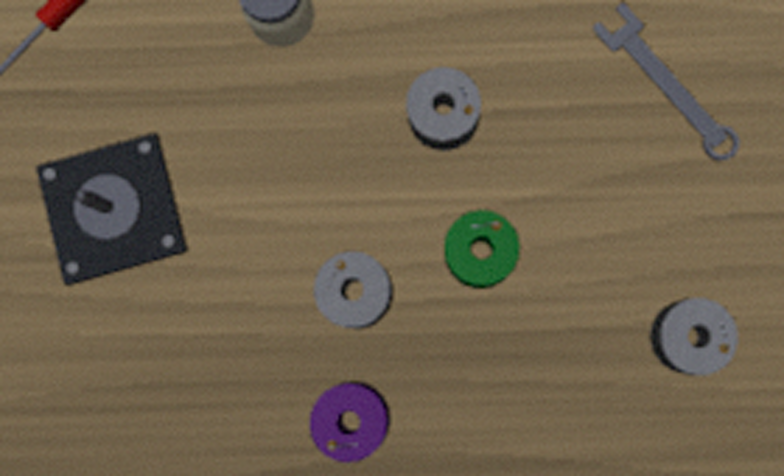

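View pics/scenec.png

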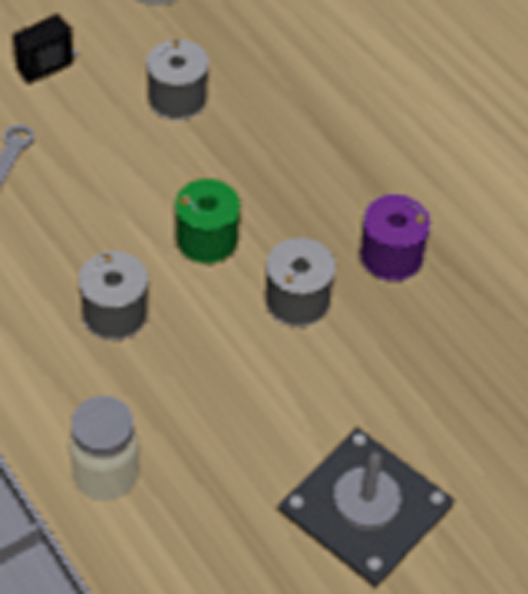

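```bash
cat > m.py <<'E'
from h import *
def disc(f,u,v,r=18,lo=110,satmax=40,k=6):
    # bright, unsaturated top face near (u,v): minEnclosing-like ellipse fit of convex hull, upsampled
    x0,y0=int(u-r),int(v-r); p=cv2.resize(f[y0:y0+2*r,x0:x0+2*r],None,fx=k,fy=k,interpolation=cv2.INTER_CUBIC)
    h=cv2.cvtColor(p,cv2.COLOR_BGR2HSV)
    m=((h[...,2]>lo)&(h[...,1]<satmax)).astype(np.uint8)
    cs=cv2.findContours(m,cv2.RETR_EXTERNAL,cv2.CHAIN_APPROX_NONE)[0]
    c=max(cs,key=cv2.contourArea); e=cv2.fitEllipse(cv2.convexHull(c))
    return ((e[0][0]+.5)/k-.5+x0,(e[0][1]+.5)/k-.5+y0),(e[1][0]/k,e[1][1]/k)
E
python3 - <<'E'
from m import *
t=cv2.imread('pics/top0.png');s=cv2.imread('pics/scene0.png')
ct,cs=cam('top'),cam('scene')
for u,v in [(328,167),(295,233),(419,250),(209,215)]: print(t[v-9,u], t[v,u+7],)
print(s[222+4,314], s[222,322])
for n,a,b in [('A',(328,167),(314,223)),('B',(295,233),(371,219)),('C',(419,250),(334,158)),('seat',(208,204),(391,290))]:
    for lo in (95,105):
        pa,ea=disc(t,*a,lo=lo,satmax=60);pb,eb=disc(s,*b,r=14,lo=lo,satmax=60)
        X,e=tri(ct,pa,cs,pb); print(n,np.round(pa,1),np.round(ea,1),np.round(pb,1),np.round(eb,1),X.round(4),round(e,4),onz(ct,*pa,.058 if n!='seat' else .022).round(4),onz(cs,*pb,.058 if n!='seat' else .022).round(4))
# base corners from screws
E
```

```text
[122 116 114] [115 113 111]
[122 114 113] [121 115 113]
[122 112 112] [120 111 110]
[93 84 81] [50 44 43]
[105 104 104] [154 149 148]
A [327.9 166.3] [26.  27.3] [313.8 224. ] [17.5 21.6] [ 0.644  -0.0916  0.0544] 0.0013 [ 0.6427 -0.0912  0.058 ] [ 0.6457 -0.0897  0.058 ]
A [327.9 166.1] [25.8 27.3] [313.8 224. ] [17.4 21.6] [ 0.6441 -0.0915  0.055 ] 0.0012 [ 0.643  -0.0912  0.058 ] [ 0.6456 -0.0899  0.058 ]
B [294.8 232.8] [27. 28.] [370.7 220. ] [17.4 21.7] [ 0.4882 -0.011   0.0549] 0.0022 [ 0.4872 -0.0106  0.058 ] [ 0.4906 -0.0098  0.058 ]
B [294.8 232.7] [26.7 28. ] [370.7 219.9] [17.2 21.6] [ 0.4884 -0.0109  0.0556] 0.0023 [ 0.4873 -0.0103  0.058 ] [ 0.4904 -0.0101  0.058 ]
C [419.7 249.7] [27.2 28.4] [333.4 158.3] [14.2 19.6] [ 0.4414 -0.2999  0.0524] 0.0013 [ 0.4409 -0.2983  0.058 ] [ 0.4449 -0.2956  0.058 ]
C [419.8 249.8] [27.  28.3] [333.4 158.2] [14.1 19.6] [ 0.4413 -0.3001  0.0525] 0.0011 [ 0.4408 -0.2986  0.058 ] [ 0.4446 -0.2959  0.058 ]
seat [207.5 203.4] [21.8 22.5] [390.9 290. ] [17.9 20.8] [0.5668 0.2038 0.0197] 0.0023 [0.5657 0.2039 0.022 ] [0.5687 0.2041 0.022 ]
seat [207.9 203.3] [20.5 21.5] [390.9 289.9] [17.5 20.4] [0.5668 0.2033 0.0192] 0.0016 [0.5658 0.203  0.022 ] [0.5687 0.204  0.022 ]
```

```bash
python3 - <<'E'
from m import *
np.set_printoptions(precision=4,suppress=True)
o=get_obs();Rt=R.from_rotvec(o['orientation']).as_matrix();print(Rt)
c=cam('wrist');print('cam in tool',Rt.T@(c['C']-o['tcp_pos']));print('camaxes in tool (rows)',c['R']@Rt)
t=cv2.imread('pics/top0.png');ct=cam('top')
for n,p,z in [('green',(341.5,219),.058),('purple',(295,281),.058),('jar',(267,127),.085),('wr1',(390,140),0),('wr2',(427,181),0),('tape',(463,208),.05),('mug',(500,285),.095),('sd',(160,167),0),('sd2',(212,112),0.015),('screws',(187.5,192),.012),('s',(222,182.5),.012),('s',(230,216),.012),('s',(195.5,226),.012)]:
    print(n,onz(ct,*p,z))
E
```

```text
[[-0.0004  0.3333  0.9428]
 [-0.0013  0.9428 -0.3333]
 [-1.     -0.0014  0.0001]]
cam in tool [-0.1427  0.0007 -0.07  ]
camaxes in tool (rows) [[-0.0006  1.     -0.0004]
 [-0.2748  0.0003  0.9615]
 [ 0.9615  0.0007  0.2748]]
green [ 0.5165 -0.1199  0.058 ]
purple [ 0.3772 -0.0094  0.058 ]
jar [0.7344 0.049  0.085 ]
wr1 [ 0.7184 -0.2501  0.    ]
wr2 [ 0.6108 -0.3378 -0.    ]
tape [ 0.5359 -0.4073  0.05  ]
mug [ 0.3597 -0.4627  0.095 ]
sd [0.6636 0.3313 0.    ]
sd2 [0.7986 0.198  0.015 ]
screws [0.5964 0.2566 0.012 ]
s [0.618  0.1717 0.012 ]
s [0.5344 0.1513 0.012 ]
s [0.512  0.2353 0.012 ]
```

```bash
cat > d.py <<'E'
import sys
from h import *
np.set_printoptions(precision=4,suppress=True)
o=get_obs();M=R.from_rotvec(o['orientation']).as_matrix()
# target: x y z, level tool, yaw such that tool y = (0.333,0.943)
Z=[float(a) for a in sys.argv[1:4]]
y=np.array([.3333,.9428,0]);x=np.array([0,0,-1.]);T=np.c_[x,y,np.cross(x,y)]
print('clock',o['clock'],'tcp',o['tcp_pos'],'F',o['contact_force'],'w',o['grip_width'])
print('turn',R.from_matrix(M.T@T).as_rotvec(),'shift',M.T@(np.array(Z)-o['tcp_pos']))
E
python3 d.py .488 -.0105 .2
```

```text
clock 0.15 tcp [0.2248 0.636  0.2306] F [-0.1307  0.3886 -0.0451] w 0.08563270601303041
turn [0.0001 0.0001 0.0014] shift [ 0.0313 -0.5218  0.4636]
```

>>> apply_moves(series="0 0 0.001 0.031 -0.522 0.464 1;0 0 0.001 0.031 -0.522 0.464 1;0 0 0.001 0.031 -0.522 0.464 1;0 0 0.001 0.031 -0.522 0.464 1;0 0 0.001 0.031 -0.522 0.464 1;0 0 0.001 0.031 -0.522 0.464 1;0 0 0.001 0.031 -0.522 0.464 1;0 0 0.001 0.031 -0.522 0.464 1;0 0 0.001 0.031 -0.522 0.464 1;0 0 0.001 0.031 -0.522 0.464 1;0 0 0.001 0.031 -0.522 0.464 1;0 0 0.001 0.031 -0.522 0.464 1", force=60)

```text
clock: 1.65
tcp_pos: [0.4891, -0.015, 0.2003]
orientation: [0.272, 1.553, -0.273]
contact_force: [-0.6, 1.0, 0.1]
grip_width: 0.0849
```

```bash
python3 d.py .488 -.0105 .2
```

```text
clock 1.65 tcp [ 0.4891 -0.015   0.2003] F [-0.6443  0.9759  0.0976] w 0.08492591864482708
turn [-0.0071  0.0009  0.0004] shift [ 0.0003  0.0039 -0.0025]
```

```bash
python3 - <<'E'
from m import *
grab_frame("wrist");c=camera_info("wrist");o=get_obs()
f=grab_frame("wrist");cv2.imwrite("pics/w1.png",f)
import pickle;pickle.dump(c,open('pics/w1.pkl','wb'));print(o['tcp_pos'],o['qvel'],o['clock'])
cw=cam('w',c)
for z in (.058,):print(proj(cw,(.488,-.0105,z)))
E
```

```text
[ 0.48905671 -0.01401663  0.20019825] [-0.0476521  -0.01698594 -0.05259366  0.01960275  0.00405879  0.00317676
 -0.05952854] 1.7
[323.59476704 187.16444619]
```

View pics/w1.png

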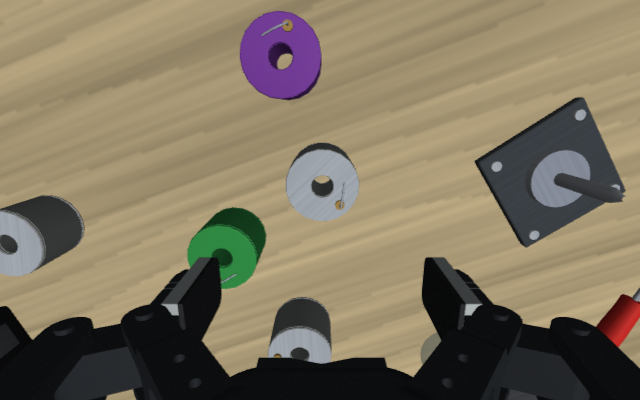

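The wrist view shows B's top disc at about (322,185), right where the triangulation predicted it (323.6,187). The stand's spindle is at right, running from (560,180) to (622,196). I'll refine with ellipse fits.

```bash
python3 - <<'E'
from m import *
import pickle
f=cv2.imread('pics/w1.png');cw=cam('w',pickle.load(open('pics/w1.pkl','rb')))
print(f[200,310],f[165,322+25],f[150,318])
for lo in (110,130,150):
    p,e=disc(f,322,185,r=46,lo=lo,satmax=45);print(np.round(p,1),np.round(e,1),onz(cw,*p,.058))
p1=p
ct,cs=cam('top'),cam('scene')
print(tri(cw,p1,ct,(294.8,232.8)),tri(cw,p1,cs,(370.7,220)))
for lo in (110,130):
    p,e=disc(f,560,178,r=40,lo=lo,satmax=45);print('seat',np.round(p,1),np.round(e,1),onz(cw,*p,.022))
E
```

```text
[171 164 158] [172 164 158] [157 152 147]
[321.8 184.9] [71.8 74.1] [ 0.48562454 -0.01124307  0.058     ]
[321.9 185.1] [71.4 74.1] [ 0.48574939 -0.0112857   0.058     ]
[322.1 185.3] [71.2 73.4] [ 0.48600462 -0.01118622  0.058     ]
(array([ 0.48675438, -0.01081437,  0.05667177]), np.float64(0.0013090051705210873)) (array([ 0.48764564, -0.01220533,  0.05273877]), np.float64(0.0015420112540743354))
seat [560.2 178.3] [52.4 63.7] [0.56487497 0.20391134 0.022     ]
seat [560.3 178.3] [51.8 62.9] [0.56490404 0.20392966 0.022     ]
```

```bash
python3 d.py .487 -.011 .12
```

```text
clock 1.75 tcp [ 0.4885 -0.0117  0.2001] F [-0.6237 -0.1973  0.8237] w 0.08523238528671503
turn [-0.0032 -0.0003 -0.0005] shift [ 0.0801  0.0001 -0.0016]
```

>>> apply_moves(series="0 0 0 0.05 -0.001 -0.0015 1;0 0 0 0.1 -0.001 -0.0015 1;0 0 0 0.14 -0.001 -0.0015 1;0 0 0 0.165 -0.001 -0.0015 1;0 0 0 0.18 -0.001 -0.0015 1;0 0 0 0.185 -0.001 -0.0015 1;0 0 0 0.185 -0.001 -0.0015 1;0 0 0 0.185 -0.001 -0.0015 1", force=60)

```text
clock: 2.75
tcp_pos: [0.4875, -0.0105, 0.0161]
orientation: [0.268, 1.553, -0.265]
contact_force: [-0.2, 0.4, 0.2]
grip_width: 0.0851
```

```bash
python3 - <<'E'
from h import *
o=get_obs();print(o['tcp_pos'],o['contact_force'],o['clock'],R.from_rotvec(o['orientation']).as_matrix())
f=grab_frame("wrist");cv2.imwrite("pics/w2.png",f)
E
```

```text
[ 0.48746012 -0.01046494  0.01614636] [-0.17901948  0.3693874   0.24814726] 2.75 [[ 0.00195501  0.33329872  0.94281925]
 [ 0.00132944  0.94281935 -0.33330151]
 [-0.99999721  0.00190503  0.00140012]]
```

View pics/w2.png

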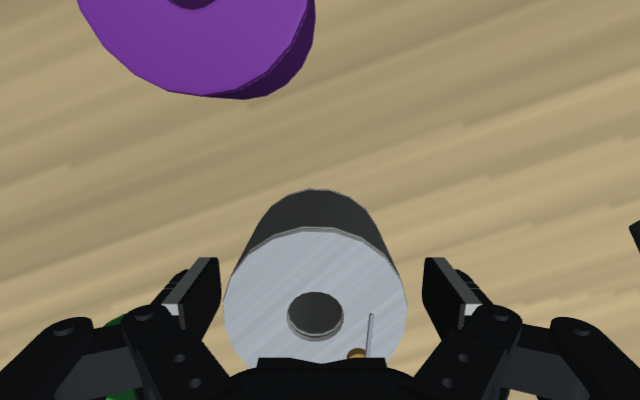

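The drum's top disc is centred at about (315,313) between the pads at u=220 and u=423, so it is nearly centred. Closing now, then a short lift.

>>> apply_moves(series="0 0 0 0 0 0 0.5;0 0 0 0 0 0 0.5;0 0 0 0 0 0 0.5;0 0 0 0 0 0 0.5;0 0 0 0 0 0 0.5;0 0 0 0 0 0 0.5", force=60)

```text
clock: 3.55
tcp_pos: [0.4869, -0.0113, 0.0163]
orientation: [0.269, 1.553, -0.267]
contact_force: [-3.0, -1.6, 12.3]
grip_width: 0.0632
```

```bash
python3 - <<'E'
from h import *
o=get_obs();print(o['tcp_pos'],o['contact_force'],o['moment'],o['clock'],o['grip_width'])
cw=cam('wrist');print(onz(cw,315,313,.058),onz(cw,315,333,0.0))
f=grab_frame("wrist");cv2.imwrite("pics/w3.png",f)
E
```

```text
[ 0.48689471 -0.01127312  0.01627488] [-3.0479299  -1.55491689 12.34668725] [-0.48832549  0.70040751 -0.20694551] 3.55 0.06322694089651239
[ 0.48449517 -0.01186707  0.058     ] [ 0.53276013 -0.03021492  0.        ]
```

View pics/w3.png

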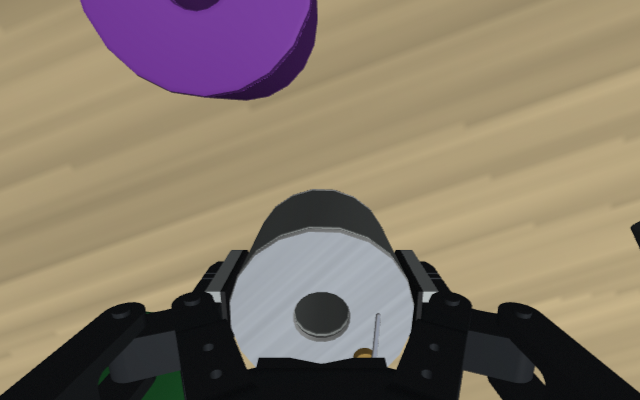

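>>> apply_moves(series="0 0 0 -0.008 0 0 0.5;0 0 0 -0.02 0 0 0.5;0 0 0 -0.035 0 0 0.5;0 0 0 -0.04 0 0 0.5;0 0 0 -0.04 0 0 0.5;0 0 0 -0.04 0 0 0.5;0 0 0 -0.04 0 0 0.5;0 0 0 -0.04 0 0 0.5", force=60)

```text
clock: 4.6
tcp_pos: [0.4865, -0.0107, 0.055]
orientation: [0.267, 1.555, -0.266]
contact_force: [-0.9, -1.5, -7.7]
grip_width: 0.0636
```

```bash
python3 - <<'E'
from h import *
o=get_obs();print(o['tcp_pos'],o['contact_force'],o['moment'],o['clock'],o['grip_width'],o['tau'])
F=[]
for i in range(4):
  f=grab_frame("wrist");F.append(get_obs()['contact_force'][2])
print(F)
cv2.imwrite("pics/w4.png",f)
E
```

```text
[ 0.48654298 -0.01072176  0.05500364] [-0.94462647 -1.47101394 -7.68650837] [-0.02058365 -0.05137284 -0.00224939] 4.6 0.06359471958678342 [-1.53967214e-02 -4.72397268e+01  5.26738822e+00 -1.82478672e+01
  5.16941262e-03  4.52828521e-03  3.20597073e-04]
[np.float64(-8.436472752284466), np.float64(-6.866871703985068), np.float64(-7.069379377229792), np.float64(-7.182690695794675)]
```

View pics/w4.png

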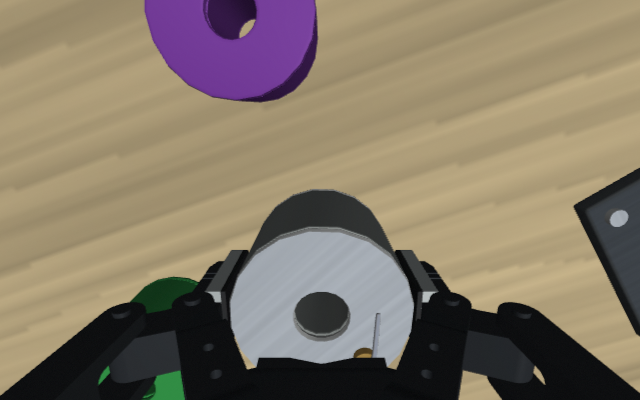

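B weighs about 7.3 N, or 0.74 kg, so it is the full one. The part-used canisters would read 2.7 to 3.5 N. It hangs straight in the grip, with its bore at (321,314). Next I'll raise it and carry it to a spot beside the stand where the wrist camera can see the spindle.

>>> apply_moves(series="0 0 0 -0.025 0 0 0.5;0 0 0 -0.065 0 0 0.5;0 0 0 -0.1 0.01 0.005 0.5;0 0 0 -0.115 0.035 0.018 0.5;0 0 0 -0.115 0.075 0.038 0.5;0 0 0 -0.115 0.12 0.06 0.5;0 0 0 -0.115 0.165 0.082 0.5;0 0 0 -0.115 0.2 0.1 0.5;0 0 0 -0.115 0.22 0.11 0.5;0 0 0 -0.115 0.228 0.113 0.5;0 0 0 -0.115 0.228 0.113 0.5;0 0 0 -0.115 0.228 0.113 0.5")

```text
clock: 6.3
tcp_pos: [0.6685, 0.165, 0.1704]
orientation: [0.268, 1.555, -0.268]
contact_force: [-0.7, -0.2, -7.5]
grip_width: 0.0636
```

```bash
python3 - <<'E'
from h import *
import pickle
o=get_obs();print(o['tcp_pos'],o['contact_force'],o['clock'],o['grip_width'],abs(o['qvel']).max())
c=camera_info('wrist');f=grab_frame("wrist");cv2.imwrite("pics/w5.png",f);pickle.dump((c,o),open('pics/w5.pkl','wb'))
print(proj(cam('w',c),(.565,.204,.094)),proj(cam('w',c),(.565,.204,.022)))
E
```

```text
[0.66847601 0.16498712 0.17039182] [-0.71081312 -0.20873774 -7.51145745] 6.3 0.06363157234155295 0.004736038531323975
[323.46988944  33.40263172] [322.83997025  51.93259523]
```

View pics/w5.png

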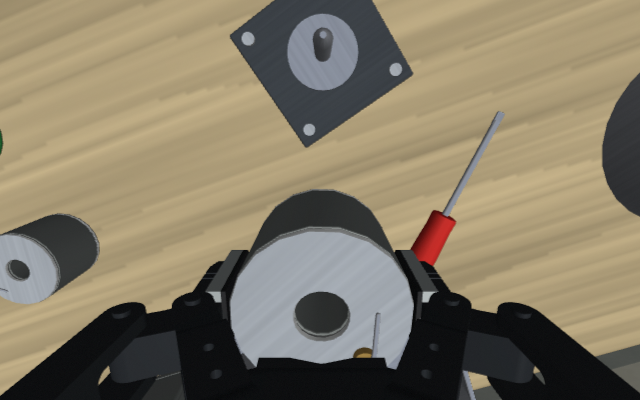

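The wrist view shows the spindle tip at about (323,34) and the seat centre at about (323,51), both within 1 px of the prediction. The held bore is at (322,314).

```bash
python3 - <<'E'
from m import *
import pickle
np.set_printoptions(precision=4,suppress=True)
f=cv2.imread('pics/w5.png');c,o=pickle.load(open('pics/w5.pkl','rb'));cw=cam('w',c)
f1=cv2.imread('pics/w1.png');c1=cam('w',pickle.load(open('pics/w1.pkl','rb')))
for lo in (110,130):
    p,e=disc(f,323,50,r=42,lo=lo,satmax=45);print('seat',np.round(p,1),np.round(e,1),onz(cw,*p,.022))
    q,_=disc(f1,560,178,r=40,lo=lo,satmax=45)
print('seat 2-view',tri(cw,p,c1,q))
# bore: dark blob inside held top
k=6;x0,y0=285,280
pt=cv2.resize(f[y0:345,x0:360],None,fx=k,fy=k,interpolation=cv2.INTER_CUBIC)
g=cv2.cvtColor(pt,cv2.COLOR_BGR2GRAY);print(g.min(),g.max())
for th in (90,110,130):
    cs=cv2.findContours((g<th).astype(np.uint8),cv2.RETR_EXTERNAL,cv2.CHAIN_APPROX_NONE)[0]
    cc=max([a for a in cs if cv2.contourArea(a)<60*k*60*k*.8],key=cv2.contourArea)
    e=cv2.fitEllipse(cc);pb=((e[0][0]+.5)/k-.5+x0,(e[0][1]+.5)/k-.5+y0)
    X=onz(cw,*pb,o['tcp_pos'][2]+.0417)
    M=R.from_rotvec(o['orientation']).as_matrix()
    print('bore',np.round(pb,1),np.array(e[1])/k,X,'tool',M.T@(X-o['tcp_pos']))
crop(f,270,0,380,110,5,'pics/w5c.png');crop(f1,530,140,640,230,5,'pics/w1c.png')
E
```

```text
seat [322.3  51.6] [71.1 76.7] [0.5646 0.2037 0.022 ]
seat [322.3  51.6] [70.3 76.2] [0.5646 0.2037 0.022 ]
seat 2-view (array([0.5647, 0.2036, 0.0225]), np.float64(2.0085180175794055e-05))
30 178
bore [321.7 313.4] [44.3204 53.8227] [0.667  0.1665 0.2121] tool [-0.0417  0.001  -0.0019]
bore [321.9 313.9] [45.9011 54.9307] [0.6672 0.1665 0.2121] tool [-0.0417  0.001  -0.0017]
bore [321.6 315.8] [49.9188 56.5895] [0.6679 0.1662 0.2121] tool [-0.0417  0.0009 -0.001 ]
```

View pics/w5c.png

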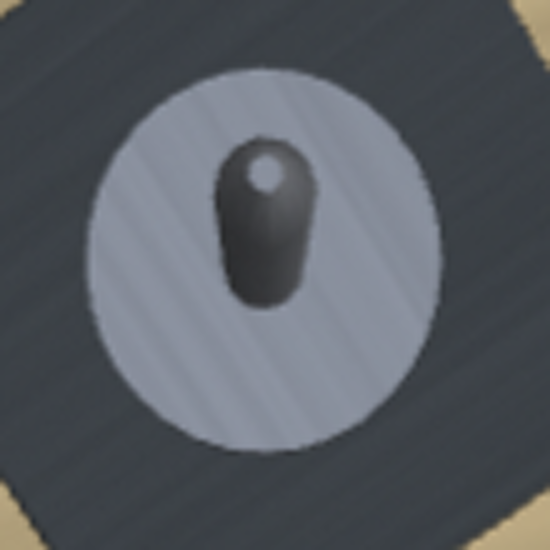

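View pics/w1c.png

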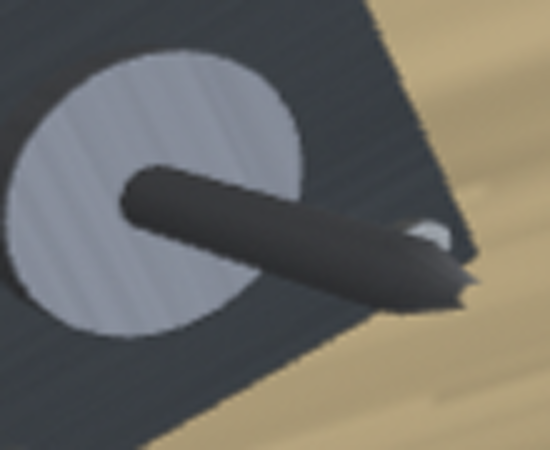

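```bash
python3 - <<'E'
from m import *
import pickle
c,o=pickle.load(open('pics/w5.pkl','rb'));cw=cam('w',c);c1=cam('w',pickle.load(open('pics/w1.pkl','rb')))
print(tri(cw,(322.6,34.2),c1,(622.8,198.2)),onz(cw,322.6,34.2,.094))
# drum top rim (upper arc) check of held canister: topmost rim point (321,228)->
M=R.from_rotvec(o['orientation']).as_matrix()
for p in [(321,229),(231,305),(413,305)]:
    print(M.T@(onz(cw,*p,o['tcp_pos'][2]+.0417)-o['tcp_pos']))
E
```

```text
(array([0.56510688, 0.20341333, 0.09316993]), np.float64(4.969551965373481e-05)) [0.56523141 0.20337714 0.094     ]
[-0.04167858  0.00071079 -0.03247172]
[-0.04169389 -0.02966781 -0.00517015]
[-0.04169947  0.031793   -0.00518104]
```

The tip triangulates to (0.5651, 0.2034, 0.093) and the seat to (0.5647, 0.2036, 0.0225), matching the stated 94 and 22 mm. I'll move over the spindle and lower to just above the tip.

>>> apply_moves(series="0 0 0 0 0 -0.01 0.5;0 0 0 0 0 -0.03 0.5;0 0 0 0 0.001 -0.06 0.5;0 0 0 0 0.001 -0.085 0.5;0 0 0 0 0.001 -0.102 0.5;0 0 0 0 0.001 -0.1094 0.5;0 0 0 0.01 0.001 -0.1094 0.5;0 0 0 0.03 0.001 -0.1094 0.5;0 0 0 0.045 0.001 -0.1094 0.5;0 0 0 0.05 0.001 -0.1094 0.5;0 0 0 0.05 0.001 -0.1094 0.5;0 0 0 0.05 0.001 -0.1094 0.5")

```text
clock: 7.85
tcp_pos: [0.5671, 0.2041, 0.1211]
orientation: [0.268, 1.553, -0.265]
contact_force: [0.1, -0.4, -7.2]
grip_width: 0.0634
```

```bash
python3 - <<'E'
from h import *
o=get_obs();print(o['tcp_pos'],o['contact_force'],o['moment'],o['clock'],o['grip_width'],abs(o['qvel']).max())
M=R.from_rotvec(o['orientation']).as_matrix();X=o['tcp_pos']+M@np.array([0,.001,-.001]);print('axis',X,M[:,0])
s=grab_frame("scene");t=grab_frame('top');cv2.imwrite("pics/s6.png",s);cv2.imwrite("pics/t6.png",t)
crop(s,330,220,450,320,5,'pics/s6c.png')
print(proj(cam('scene'),(.565,.2035,.094)),proj(cam('scene'),(.565,.2035,.022)))
E
```

```text
[0.56708984 0.20405317 0.12111022] [ 0.13446831 -0.35812428 -7.18170348] [-0.02746118  0.01394976  0.01527177] 7.85 0.06339195487395644 0.005238961895055343
axis [0.56648049 0.20532937 0.12111111] [ 0.00145738  0.00139338 -0.99999797]
[394.22728807 275.85129798] [391.82617597 289.19052468]
```

View pics/s6c.png

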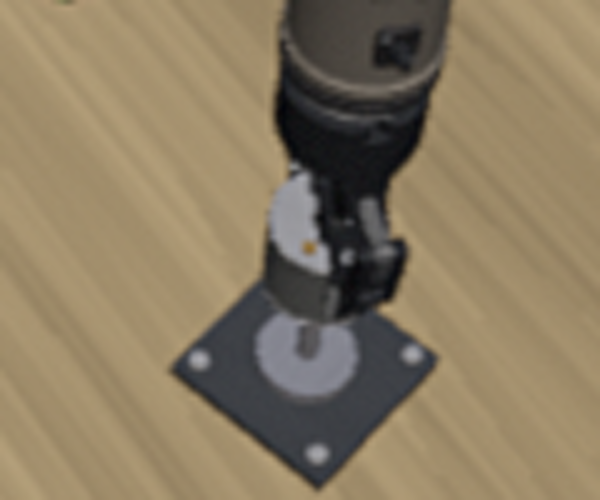

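>>> apply_moves(series="0 0 0 0.002 -0.002 -0.001 0.5;0 0 0 0.004 -0.002 -0.001 0.5;0 0 0 0.004 -0.002 -0.001 0.5;0 0 0 0.004 -0.002 -0.001 0.5")

```text
clock: 8.45
tcp_pos: [0.5648, 0.2024, 0.1165]
orientation: [0.267, 1.554, -0.266]
contact_force: [0.3, -0.2, -6.9]
grip_width: 0.0628
```

```bash
cat > st.py <<'E'
from h import *
np.set_printoptions(precision=4,suppress=True)
o=get_obs();print('tcp',o['tcp_pos'],'F',o['contact_force'],'M',o['moment'],o['clock'],o['grip_width'],abs(o['qvel']).max())
M=R.from_rotvec(o['orientation']).as_matrix();X=o['tcp_pos']+M@np.array([0,.001,-.001]);d=np.array([.565,.2035,X[2]])-X
print('axis',X,'err tool',M.T@d,M[:,0])
E
python3 st.py
```

```text
tcp [0.5648 0.2024 0.1165] F [ 0.3116 -0.1703 -6.9074] M [ 0.0085  0.036  -0.0062] 8.45 0.06275040642320537 0.0020773403204804217
axis [0.5642 0.2037 0.1165] err tool [0.     0.0001 0.0008] [ 0.0003  0.001  -1.    ]
```

>>> apply_moves(series="0 0 0 0.006 0 0 0.5;0 0 0 0.012 0 0 0.5;0 0 0 0.018 0 0.0005 0.5;0 0 0 0.024 0 0.0005 0.5;0 0 0 0.024 0 0.0005 0.5;0 0 0 0.024 0 0.0005 0.5")

```text
clock: 9.2
tcp_pos: [0.5655, 0.2023, 0.0926]
orientation: [0.268, 1.554, -0.266]
contact_force: [0.3, -0.6, -7.1]
grip_width: 0.063
```

```bash
python3 st.py; python3 -c "
from h import *
for i in range(5):
    grab_frame('wrist');o=get_obs();print(o['tcp_pos'].round(4),o['contact_force'].round(2))"
```

```text
tcp [0.5655 0.2023 0.0926] F [ 0.2733 -0.5874 -7.1159] M [0.0115 0.0297 0.0304] 9.2 0.06298781822752998 0.005596537798983696
axis [0.5649 0.2035 0.0926] err tool [0.     0.     0.0002] [ 0.0005  0.001  -1.    ]
[0.5655 0.2023 0.0927] [ 0.16  0.9  -7.35]
[0.5655 0.2023 0.0928] [-0.41  0.62 -7.23]
[0.5655 0.2023 0.0928] [-0.45  0.14 -7.62]
[0.5655 0.2023 0.0928] [ 0.28 -0.09 -7.6 ]
[0.5655 0.2023 0.0927] [-0.11 -0.7  -7.83]
```

No change in Fz or the side forces with the spindle about 17 mm into the bore. Continuing down to just above the seat.

>>> apply_moves(series="0 0 0 0.007 0 0 0.5;0 0 0 0.014 0 0 0.5;0 0 0 0.022 0 0 0.5;0 0 0 0.03 0 0 0.5;0 0 0 0.038 0 0 0.5;0 0 0 0.044 0 0 0.5;0 0 0 0.048 0 0 0.5;0 0 0 0.05 0 0 0.5;0 0 0 0.05 0 0 0.5;0 0 0 0.05 0 0 0.5")

```text
clock: 10.7
tcp_pos: [0.5656, 0.2024, 0.0428]
orientation: [0.268, 1.554, -0.266]
contact_force: [-0.1, 0.6, -7.4]
grip_width: 0.0631
```

```bash
python3 st.py
```

```text
tcp [0.5656 0.2024 0.0428] F [-0.0823  0.6013 -7.3524] M [ 0.0995 -0.0145 -0.0077] 10.7 0.06311213500050404 0.0021232564693503897
axis [0.565  0.2037 0.0428] err tool [-0.     -0.0001  0.0001] [ 0.0008  0.0012 -1.    ]
```

>>> apply_moves(series="0 0 0 0.001 0 0 0.5;0 0 0 0.002 0 0 0.5;0 0 0 0.003 0 0 0.5;0 0 0 0.003 0 0 0.5")

```text
clock: 11.2
tcp_pos: [0.5653, 0.2023, 0.0394]
orientation: [0.267, 1.554, -0.266]
contact_force: [-0.7, 0.9, -7.8]
grip_width: 0.063
```

```bash
python3 st.py
```

```text
tcp [0.5653 0.2023 0.0394] F [-0.6953  0.8544 -7.7885] M [ 0.0323 -0.0234  0.0296] 11.2 0.06296449067442723 0.0028524720080250884
axis [0.5646 0.2036 0.0394] err tool [-0.      0.0001  0.0004] [ 0.0001  0.0009 -1.    ]
```

>>> apply_moves(series="0 0 0 0.0007 0 0 0.5;0 0 0 0.0014 0 0 0.5;0 0 0 0.0014 0 0 0.5")

```text
clock: 11.58
tcp_pos: [0.5654, 0.2023, 0.0385]
orientation: [0.268, 1.554, -0.266]
contact_force: [-1.9, -0.8, -2.3]
grip_width: 0.0635
```

```bash
python3 st.py
```

```text
tcp [0.5654 0.2023 0.0385] F [-1.9237 -0.7846 -2.2686] M [-0.1446  0.4035 -0.0251] 11.575 0.06346525026465402 0.0028972529688451364
axis [0.5648 0.2036 0.0385] err tool [-0.     -0.      0.0002] [ 0.0004  0.0011 -1.    ]
```

Contact shows at TCP z 0.0385, which puts the underside at 0.022, and the weight is coming off. One more small step, then release.

>>> apply_moves(series="0 0 0 0.0005 0 0 0.5;0 0 0 0.0005 0 0 0.5;0 0 0 0.0005 0 0 1;0 0 0 0.0005 0 0 1;0 0 0 0.0005 0 0 1;0 0 0 0.0005 0 0 1;0 0 0 0.0005 0 0 1;0 0 0 0.0005 0 0 1")

```text
clock: 12.58
tcp_pos: [0.5654, 0.2023, 0.0376]
orientation: [0.267, 1.554, -0.266]
contact_force: [-0.1, 0.5, 0.5]
grip_width: 0.0854
```

```bash
python3 st.py;  python3 - <<'E'
from h import *
f=grab_frame("wrist");cv2.imwrite("pics/w7.png",f)
E
```

```text
tcp [0.5654 0.2023 0.0376] F [-0.0548  0.5381  0.4806] M [-0.0086 -0.002  -0.0384] 12.575 0.08536832822121204 0.0021042429727853545
axis [0.5648 0.2036 0.0376] err tool [-0.     -0.      0.0002] [ 0.0004  0.001  -1.    ]
```

View pics/w7.png

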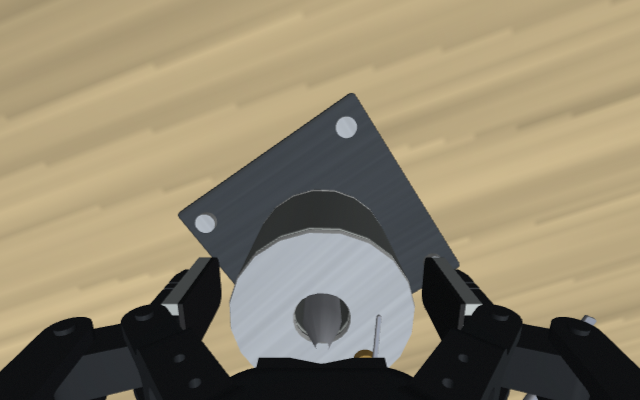

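Released. Both pads are clear, the spindle shows inside the bore at (322,325), and the force is about 0. Going straight up, then back for a look.

>>> apply_moves(series="0 0 0 -0.01 0 0 1;0 0 0 -0.03 0 0 1;0 0 0 -0.06 0 0 1;0 0 0 -0.1 0 0 1;0 0 0 -0.14 0 0 1;0 0 0 -0.16 0 0 1;0 0 0 -0.17 0 0.03 1;0 0 0 -0.17 0 0.07 1;0 0 0 -0.17 0 0.1 1;0 0 0 -0.17 0 0.11 1;0 0 0 -0.17 0 0.11 1;0 0 0 -0.17 0 0.11 1")

```text
clock: 14.12
tcp_pos: [0.6679, 0.1664, 0.2079]
orientation: [0.267, 1.555, -0.265]
contact_force: [0.4, 0.7, 0.0]
grip_width: 0.0855
```

```bash
python3 - <<'E'
from m import *
import pickle
np.set_printoptions(precision=4,suppress=True)
o=get_obs();print(o['tcp_pos'],o['contact_force'],o['clock'])
c=camera_info('wrist');f=grab_frame("wrist");cv2.imwrite("pics/w8.png",f)
s=grab_frame("scene");t=grab_frame('top');cv2.imwrite("pics/s8.png",s);cv2.imwrite("pics/t8.png",t)
a=cv2.resize(s[130:330,270:450],None,fx=2.2,fy=2.2,interpolation=cv2.INTER_CUBIC)
b=cv2.resize(t[100:300,140:460],None,fx=1.2,fy=2.2*200/200*1.2/2.2,interpolation=cv2.INTER_CUBIC)
cv2.imwrite('pics/s8c.png',a);cv2.imwrite('pics/t8c.png',b)
E
```

```text
[0.6679 0.1664 0.2079] [0.4076 0.702  0.0049] 14.125
```

View pics/w8.png

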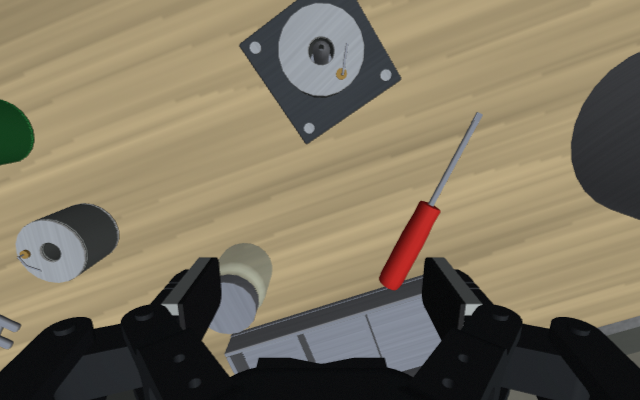

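View pics/s8c.png

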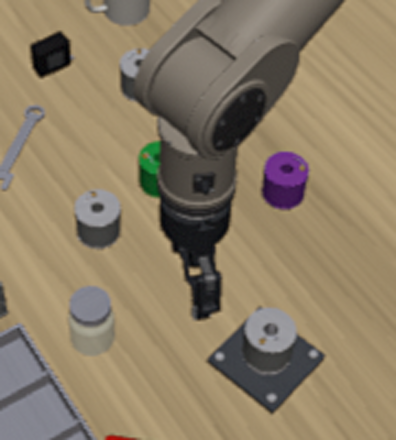

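View pics/t8.png

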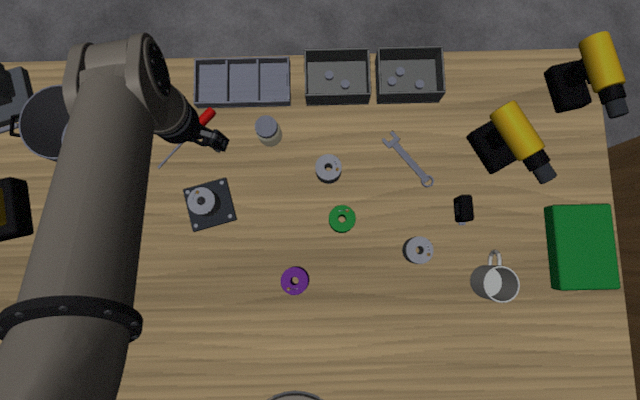

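The canister is on the spindle, with its disc at (321,50) in the wrist view and the spindle visible in the bore. The other two canisters and the bystanders are where they started. Next I'll check how high its top sits.

```bash
python3 - <<'E'
from m import *
np.set_printoptions(precision=4,suppress=True)
f=cv2.imread('pics/w8.png');s=cv2.imread('pics/s8.png');t=cv2.imread('pics/t8.png')
cw,ct,cs=cam('wrist'),cam('top'),cam('scene')
p,e=disc(f,321,50,r=50,lo=130,satmax=45);q,eq=disc(s,392.5,279,r=14,lo=110,satmax=60);u,eu=disc(t,201,201,r=18,lo=100,satmax=60)
print(p,e,q,eq,u,eu)
print(onz(cw,*p,.08),tri(cw,p,cs,q),tri(cw,p,ct,u),tri(ct,u,cs,q))
for n,a,b in [('A',(328,167),(314,224)),('C',(419,250),(334,158))]:
    print(n,disc(t,*a,lo=95,satmax=60), disc(s,*b,r=14,lo=95,satmax=60) if n=='A' else '')
d=cv2.absdiff(t,cv2.imread('pics/top0.png')).max(2);d[:,:245]=0
print(np.argwhere(d>40)[:,::-1].min(0),np.argwhere(d>40)[:,::-1].max(0))
crop(f,260,0,400,110,5,'pics/w8c.png')
E
```

```text
(320.7704366048177, 48.95763142903646) (85.52562459309895, 92.53429158528645) (392.6856053670247, 279.34334055582684) (20.598804473876953, 24.297139485677082) (199.3601506551107, 199.48979695638022) (26.90973409016927, 31.309860229492188)
[0.565  0.2034 0.08  ] (array([0.5657, 0.2028, 0.0757]), np.float64(0.0030326067653446433)) (array([0.5665, 0.2029, 0.0905]), np.float64(1.876700126616835e-07)) (array([0.5686, 0.2051, 0.0811]), np.float64(0.002165662463228144))
A ((327.88267517089844, 166.37505213419595), (26.32848866780599, 27.336883544921875)) ((313.8279800415039, 224.07971700032553), (17.632845560709637, 21.73394266764323))
C ((419.5524050394694, 249.71497217814127), (27.38561248779297, 28.640462239583332)) 
[286 224] [310 247]
```

View pics/w8c.png

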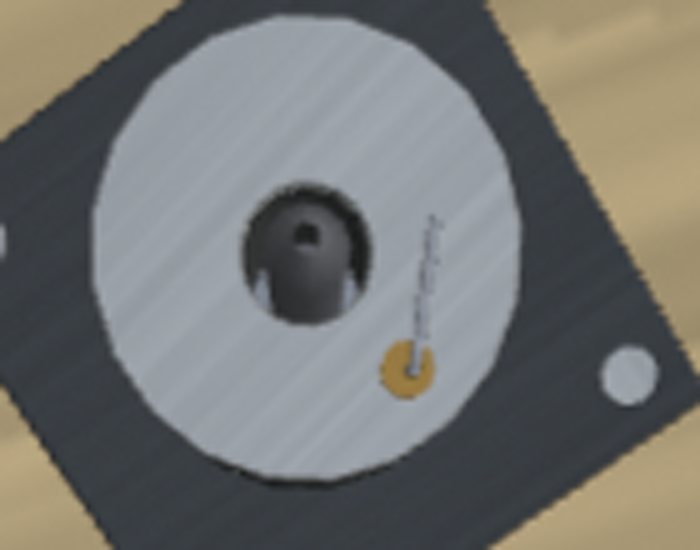

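```bash
python3 - <<'E'
from m import *
cw=cam('wrist')
a=np.linspace(0,2*np.pi,200)
for z in (.075,.08,.085,.09):
    P=np.array([proj(cw,(.565+.032*np.cos(q),.2034+.032*np.sin(q),z)) for q in a]).astype(np.float32);print(z,cv2.fitEllipse(P))
E
```

```text
0.075 ((320.72296142578125, 48.40430450439453), (85.77400207519531, 93.07198333740234), 179.76333618164062)
0.08 ((320.7270202636719, 47.27425765991211), (87.43042755126953, 94.94673156738281), 179.76499938964844)
0.085 ((320.7312316894531, 46.0983772277832), (89.15213775634766, 96.89850616455078), 179.7666778564453)
0.09 ((320.735595703125, 44.873817443847656), (90.94306945800781, 98.93216705322266), 179.7683868408203)
```

The apparent size gives a top height of about 0.075 to 0.08, so the canister is home and not sitting high. Handing in.

```bash
python3 -c "
from bench import *
print(get_obs()['clock'],get_obs()['contact_force']);print(hand_in())"
```

```text
14.275 [0.41455949 0.17324118 0.08375886]
the job is handed in; nothing more can be done
None
```

The full canister is mounted on the spindle, and I handed the job in at 14.3 s of the 67 s allowed. No verdict was reported.

- **Finding it:** I lifted the canister nearest the stand, at (0.487, -0.011). It pulled about 7.3 N (0.74 kg), which only the full one can do, so I did not lift the other two.
- **Mounting:** I lowered it over the spindle with no sign of rubbing. It touched the seat with its underside at about 22 mm. I released it once most of its weight was on the seat, and the gripper was touching nothing afterwards.
- **Last checks:**
  - **Axis:** the bore axis measured (0.565, 0.2034), against a spindle at about (0.565, 0.2035), with the spindle visible in the bore.
  - **Others:** in the top view the two part-used canisters were within 0.2 px of their first positions. Nothing I could compare there had moved. The arm hid the left part, so I only looked over the screwdriver, in the wrist view.
- **What disagreed:** the height of the canister's top should be 80 mm.
  - **Scene and top views together:** 81 mm.
  - **Apparent size in the wrist view:** about 75 to 80 mm.
  - **Wrist and scene views:** 76 mm.
  - **Wrist and top views:** 90 mm. I gave this one no weight, because the disc fit in the top view was distorted by its surroundings.
- **Not measured:** I did not measure the tilt of the mounted canister or its bearing force on the stand directly.

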